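# Hang a box of upholstery nails on its drop-latch peg

### The arm

A 6-joint arm with a two-finger parallel gripper is mounted at the origin on the work surface. World frame = base frame: x ahead of the robot, y to its left, z up, the work surface at z = 0. Lengths are in mm, angles in rad, forces in N, time in s.
With the tool pointing down it reaches from about 375 to 750 mm from the base axis. Payload 9 kg.
Tool frame: the origin (TCP) lies between the finger pads; the fingertips stand 17 mm ahead of it and the grasp point (between the pads) lies 2 mm behind it; z points along the fingers, y is the line along which they close (so a half turn about z gives the same grasp; the last joint's range is limited). The gripper opens to 85 mm and grips with 20 to 120 N. Pads are 22 mm wide; open, the fingers measure 114 mm over their backs; the gripper's body (76 mm by 85 mm) begins 54 mm behind the grasp point. The pads swing forward as they close: fully open they stand 13 mm farther back than shut.
Start: joints at [0.917, 0.104, 0.097, 1.564, 0, 1.353], TCP at [253.289, 543.948, 248.331] pointing down, gripper open.
Joint ranges: [-2.99, 2.99], [-0.84, 1.86], [-1.1, 1.16], [-1.84, 2.11], [-1.51, 1.56], [-3.14, 3.14]. Speed limits (rad/s): [2.22, 2.22, 2.57, 3.14, 3.14, 3.14].

### API

Orientations are given as [roll, pitch, yaw] about the fixed x, y, z axes, in that order (R = Rz(yaw) Ry(pitch) Rx(roll)).
In Python, from cell import telemetry, viewer, job gives the robot as it stands.
- The arm moves only by the tool apply_moves, never from a script. Its argument "steps" is text: rows parted by semicolons, each of 5 numbers parted by spaces: the closure, from -1 (fully open) to 1 (shut), then the shift along the tool's x, y, z each as a share of 0.12 m, from -1 to 1, then the turn about the tool's z as a share of 360 degrees, from -1 to 1. In form: claw dx dy dz spin; .... A call has 1 to 12 rows; each row is the pose to reach, as a shift and turn from the pose commanded when the call began, along the tool's axes at that moment, turning the shorter way round; what a row does not reach only later rows make up. A row lasts 1/12 s, in which the tool goes at most 41.7 mm and 7.16 degrees, less where a joint would pass 70% of its speed; a pose out of reach is approached as far as the arm can. A call with a number of a shift or a turn outside -1 to 1 is refused whole. A call with a gripper value outside its range is refused whole. The fingers move at their own pace and stop on an object; the grip force is fixed at half the most. Time passes only in rows, so rows that repeat a pose let the fingers close. It gives the time, the measured TCP pose, the force, the opening and the grip force at its end, in the units of the state.
- telemetry.read_state(): the state, without advancing time (a new reading comes with each control period).
- viewer.snapshot(name): name is "side" or "top"; returns the picture (420x560x3 uint8, red, green, blue); there is no depth.
- viewer.camera_info(name): a dict with "K" (3x3 intrinsics, pixels), "k1" (the pictures are not rectified: a ray, as slopes to the right and down, at radius r is drawn at 1 + k1 r^2 times it, then the intrinsics apply), "camera_from_world" (4x4, takes a point from world to camera coordinates). Camera axes: x right, y up, looking along -z (the intrinsics and any distortion apply to the point x, -y, -z); pixel columns grow to the right and rows downward; lengths in mm; the calibration is good to about 2 mm. A picture is of the moment at which its call begins. camera_info takes no time and is no camera call.
- job.sign_off(): hands the job in; it is judged then, once.
The state is a dict: "t": time; "qpos": joint angles; "qd": joint speeds; "effort": joint torques, N m; "tcp_pos": TCP position; "ee_rot": TCP orientation; "ft_force": force on the tool from outside, world axes, zero at the start; "moment": the same for the moment, N m; "finger_gap": finger opening in mm; "gripper_force": force on a finger pad.
Only numpy, scipy, OpenCV 4.12 (cv2) and the standard library are available. Lean on these libraries where they do the work, as an engineer would, in place of code of your own. Each camera call takes 0.05 s, during which the arm holds its last target. There are 200 camera calls.

### The job

Take the yellow nail box out of the delivery carton, stand it upright on the bench and take hold of it afresh so that its hanging tab is free. Then hang it on the one empty peg of the rack with its label outwards, pushing its eye past the red drop latch so that the latch lifts and falls shut behind it. Leave the other boxes and the hammer where they are.

Things in the scene. Friction and masses are not known exactly. Their poses are not given: they have to be found in the camera images.
- yellow_box: Box to hang: rigid yellow box of nails, 0.13-0.25 kg. Body 32 mm deep (x), 48 wide (y), 65 high. Yellow hanging tab, 8 mm thick, 48 wide, top corners cut at 45 degrees, stands 32 mm up from the body at its back (tab x = 8 to 16 mm; top 97 mm up). Origin: centre of the underside, z up. Label with brass studs on the front (-x) face, back is +x. Starts upright in either nest of the carton.
- yellow_box_eye (a point): Centre of the eye, an octagonal hole 16 mm across through the yellow box's tab along the box's x: at (12, 0, 83) mm in the box's frame. 6 mm of tab above the hole.
- carton: Fixed open carton, outside 124 (x) x 62 (y) x 104 mm high, walls and floor 4 mm. Origin: centre of underside. Nests centred at x = -40 and +12 mm, spacers 45 mm high beyond each. Inside 54 mm wide: no finger fits beside a box. Boxes face its -x; tab tops 3 mm below the rim. 26 mm or more free for fingers before and behind each tab, above the box bodies (tops 69 mm over the bench).
- blue_box: Bystander: a blue box of the same shape, in the other nest of the carton. Leave it there.
- rack: Fixed steel rack, front to its -x. Origin on the bench below the front face of the top rail, mid-length. Top rail 340 mm long (y), front face x = 0, 188-214 mm over the bench. Rest bar, front face x = -2 mm, 124-140 mm up, keeps hung boxes upright. Posts at y = +-160 mm behind the rails, 220 high; foot plates 40 mm wide from x = -45 to 85 mm. Three pegs at y = -100, 0, 100 mm.
- peg: The EMPTY peg (any of the three): fixed level steel pin 7 mm thick, pointing to its own -x, axes parallel to the rack's. Origin on the pin's axis at the rail's front face, 200 mm over the bench. 2 mm clip plate at its root; pin ends at x = -42 mm; latch pivot at x = -36 mm. A box well hung has its eye's centre 4.5 mm below the axis at about x = -6 mm, its back to the clip plate.
- peg_tip (a point): The free end of the empty peg, on its axis.
- flap (a joint): Red drop latch of the empty peg: flap 6 mm wide, 15 g, hanging 20 mm down from its pivot. 0 = down on its stop (cannot swing outwards); grows to 1.5 rad as its foot swings towards the rail and up under the pin. A box pushed on along the pin lifts it itself, by its body's top edge, then its tab. When the tab is within 3 mm of the clip plate and the box lowered on the pin, it falls to 0.
- red_box: Bystander: a red box of the same shape hanging on another peg (100 or 200 mm along the rack from the empty one), its latch shut.
- green_box: Bystander: a green box of the same shape hanging on the third peg, its latch shut.
- hammer: Bystander: a hammer lying loose on the bench in front of the rack, 240 mm long and 26 mm high. Origin on the bench at mid-length; wooden handle, 26 mm thick, along its -x; steel head at its +x end, from x = 94 to 120 mm and y = -48 to +40 mm. Do not shift it.
- press: Fixed green cast-iron button press, base 170 mm (x) x 110 mm (y), 250 mm high with a lever up to 330 mm at its +x, -y side. Origin at the centre of its underside.
- yellow_box_label (a point): Middle of the yellow box's paper label, at (-16, 0, 32.5) mm in the box's frame. Hung right, it looks away from the rail (to the rack's -x).
There are look-alikes about, which are no part of the job. Of the things that look like the yellow_box, take the one that is farthest from the robot's base at the start.

How it is judged (in metres and radians):
On the way, in this order (a step that is already met when the one before it is completed fails the run):
1. the yellow box has been lifted clear of the carton (z of yellow_box in the frame of carton above 0.105 m), for 0.1 s.
2. the yellow box stands upright on the bench, let go (height (world z) of yellow_box below 0.006 m and angle between yellow_box's own z axis and vertical below 0.1 rad and contact force between the fingers and yellow_box below 0.05 N), for 0.2 s.
3. the latch is lifted with the box's eye on the empty peg (value of joint flap above 0.6 rad and distance between yellow_box_eye and peg below 0.05 m), for 0.02 s.
At the end, for the whole second after the job is handed in: Yellow box at rest on the empty peg: eye's centre within 6 mm sideways of the pin's axis, 1 to 8 mm below it, 0 to 31 mm out from the rail; label over 20 mm out; tilt under 0.4 rad; latch shut in front of its tab (under 0.15 rad). Other boxes and hammer within 20 mm of where they started (x of yellow_box_eye in the frame of peg between -0.031 and 0 m and y of yellow_box_eye in the frame of peg between -0.006 and 0.006 m and z of yellow_box_eye in the frame of peg between -0.008 and -0.001 m and x of yellow_box_label in the frame of peg below -0.02 m and value of joint flap below 0.15 rad and angle between yellow_box's own z axis and vertical below 0.4 rad and linear speed of yellow_box below 0.03 m/s and distance of each of blue_box, red_box, green_box, hammer from where it was at the start of the episode below 0.02 m); the robot touches nothing.
It fails at once if another box or the hammer is knocked or shifted by more than 30 mm (distance of any of blue_box, red_box, green_box, hammer from where it was at the start of the episode above 0.03 m).
It also fails if it takes over 64 s, if anything falls off the work surface, if the arm or the gripper's body presses on something with over 40 N, if the wrist force passes 120 N, or if a joint passes its speed limit or range.

## Working session

There is one attempt and no reset: what is moved stays moved. The work goes in short steps, Python scripts to look and compute and a tool call to move; the robot and the scene stay as the last step left them, time stands still between calls to the robot, and variables do not carry over. Pictures are saved under pics/ and viewed, at most 10 in all, crops included, and the job is handed in when it is done.

Besides the shell and the picture viewer there is one more tool, called by a JSON object that holds its "api" and its "payload". apply_moves: Moves the arm, as the interface text tells. Its arguments: {"type":"object","properties":{"steps":{"type":"string"}},"required":["steps"]}

```bash
mkdir -p pics
python3 - <<'E'
from cell import telemetry, viewer, job
import cv2, json
for n in ("side","top"):
    im=viewer.snapshot(n); cv2.imwrite(f"pics/{n}0.png",cv2.resize(im[:,:,::-1],(800,600),interpolation=cv2.INTER_CUBIC))
    cv2.imwrite(f"{n}0_raw.png",im[:,:,::-1])
    print(n,{k:(v.tolist() if hasattr(v,'tolist') else v) for k,v in viewer.camera_info(n).items()})
print(telemetry.read_state())
E
```

```text
side {'K': [[445.872867685682, 0.0, 282.16518331169686], [0.0, 445.872867685682, 208.43050283543178], [0.0, 0.0, 1.0]], 'k1': 0.044423812486837716, 'camera_from_world': [[0.865377132380059, -0.500642201570416, 0.0219044461329942, -473.5994725304776], [0.28529445109955887, 0.5281346255885304, 0.7998005335246184, -256.18094930420256], [-0.41198239637813105, -0.6858798752414229, 0.599866069896725, -858.5036707311339], [0.0, 0.0, 0.0, 1.0]]}
top {'K': [[435.23638794928735, 0.0, 283.8874343958923], [0.0, 435.23638794928735, 213.4085429341906], [0.0, 0.0, 1.0]], 'k1': -0.04508593619730016, 'camera_from_world': [[0.02816279422398927, -0.9990104426078376, 0.0344237212106671, -53.04369182915188], [0.9919664358096312, 0.03217978503808331, 0.12233990216621576, -536.5219841956269], [-0.12332658776044093, 0.030701742546559777, 0.9918911007544986, -1035.3858752605383], [0.0, 0.0, 0.0, 1.0]]}
{'t': 0.1, 'qpos': array([9.17314034e-01, 1.04639729e-01, 9.65703110e-02, 1.56389353e+00,
       8.70214592e-06, 1.35309031e+00]), 'qd': array([-0.00211176, -0.0026915 ,  0.00089641,  0.00155944, -0.00065508,
        0.00039832]), 'effort': array([ 7.10361099e-03, -5.58204818e+01,  5.04720068e+01,  1.29978714e-02,
       -2.01659082e-04, -2.00488842e-05]), 'tcp_pos': array([253.09488356, 543.71238816, 247.61279452]), 'ee_rot': array([-3.14045545e+00, -2.60475369e-04,  2.70581622e+00]), 'ft_force': array([0.14115156, 0.20566529, 0.46012804]), 'moment': array([-0.01048977, -0.02348458,  0.0152138 ]), 'gripper_force': 0.0, 'finger_gap': 85.39425799220919}
```

View pics/side0.png

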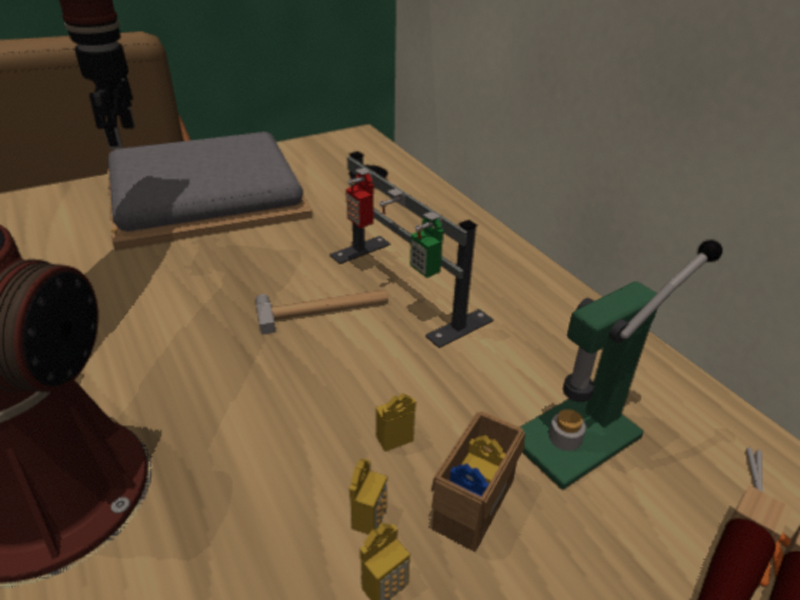

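View pics/top0.png

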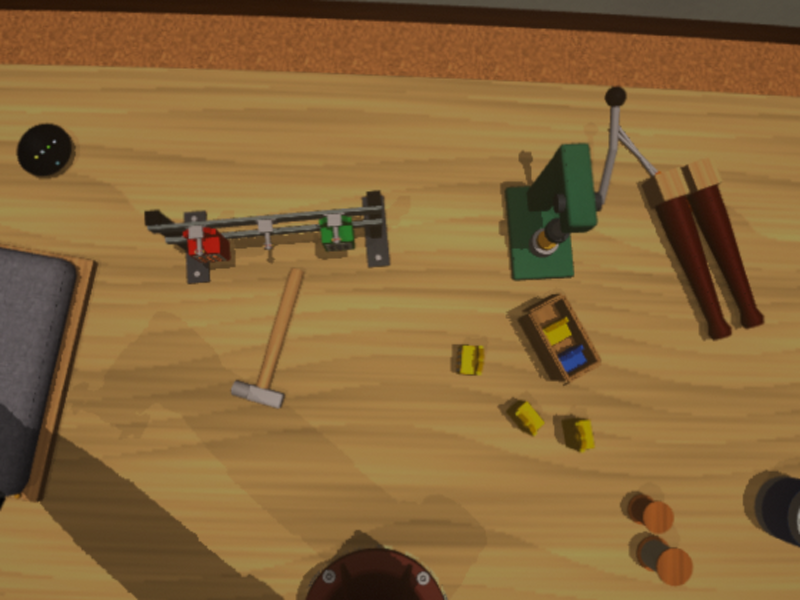

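Run:
```python
import cv2, numpy as np
t=cv2.imread("top0_raw.png"); s=cv2.imread("side0_raw.png")
def crop(im,x,y,w,h,k): return cv2.convertScaleAbs(cv2.resize(im[y:y+h,x:x+w],None,fx=k,fy=k,interpolation=cv2.INTER_CUBIC),alpha=1.4)
a=crop(t,352,195,80,110,5); b=crop(s,295,280,80,110,5)
cv2.imwrite("pics/carton.png",np.hstack([a,b]))
cv2.imwrite("pics/rackt.png",crop(t,98,125,180,80,4.4))
cv2.imwrite("pics/racks.png",crop(s,228,100,125,142,4.2))
```

```text
(no output)
```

View pics/carton.png

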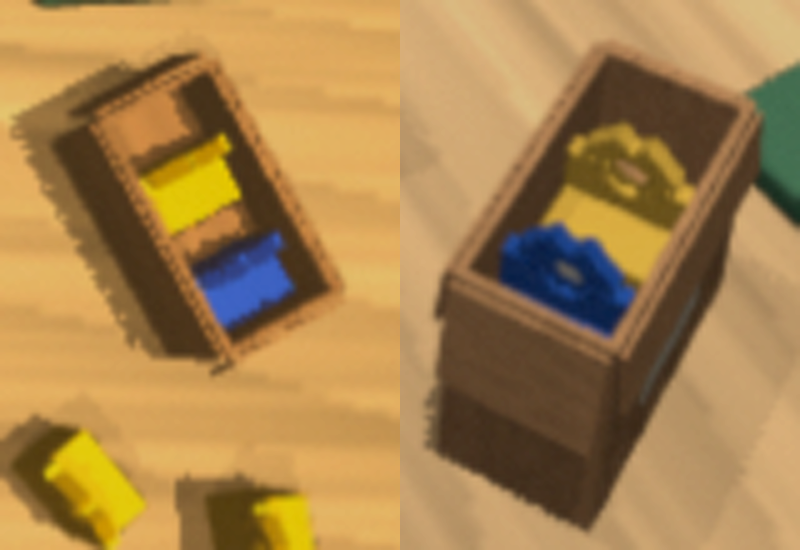

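View pics/rackt.png

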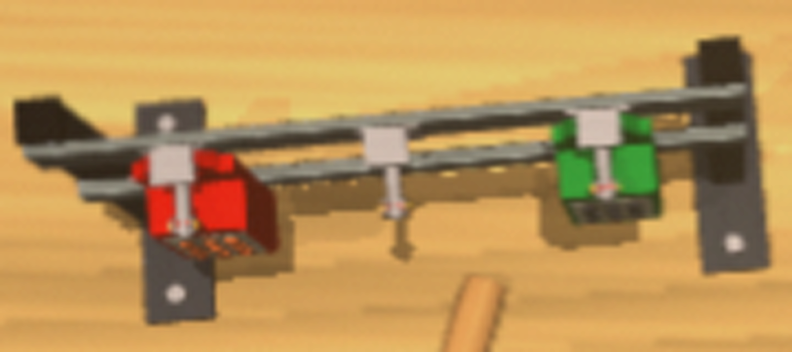

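View pics/racks.png

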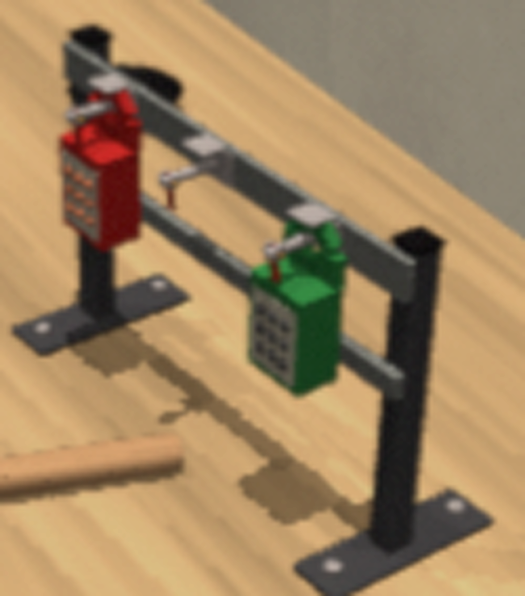

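```bash
cat > h.py <<'E'
import numpy as np
from scipy.optimize import least_squares
from cell import viewer, telemetry
C={n:viewer.camera_info(n) for n in ("side","top")}
def proj(n,P):
    c=C[n];P=np.atleast_2d(P);T=np.array(c["camera_from_world"]);q=P@T[:3,:3].T+T[:3,3]
    s=np.c_[q[:,0],-q[:,1]]/(-q[:,2:3]); s=s*(1+c["k1"]*(s**2).sum(1,keepdims=True))
    K=np.array(c["K"]);return s@K[:2,:2].T+K[:2,2]
def place(p,L):
    L=np.atleast_2d(L);c,s=np.cos(p[2]),np.sin(p[2]);return np.c_[p[0]+c*L[:,0]-s*L[:,1],p[1]+s*L[:,0]+c*L[:,1],L[:,2]]
def fit(obs,p0):
    "obs: {cam:[(px,py,x,y,z)]} -> pose x,y,yaw"
    def r(p): return np.concatenate([(proj(n,place(p,np.array(o)[:,2:]))-np.array(o)[:,:2]).ravel() for n,o in obs.items()])
    f=least_squares(r,p0,loss="soft_l1",x_scale=[10,10,.1]);return f.x,r(f.x).reshape(-1,2)
def ray(n,px,z):
    return least_squares(lambda p:(proj(n,[[p[0],p[1],z]])-px).ravel(),[400,0]).x
E
python3 - <<'E'
from h import *
np.set_printoptions(suppress=True,precision=2)
ct=lambda a:[(x/5+352,y/5+195,*l) for x,y,*l in a]
cs=lambda a:[((x-400)/5+295,y/5+280,*l) for x,y,*l in a]
rim=[(62,31,104),(62,-31,104),(-62,-31,104),(-62,31,104)]
o={"top":ct([(92,122,*rim[0]),(208,60,*rim[1]),(343,290,*rim[2]),(228,362,*rim[3])]),
"side":cs([(605,42,*rim[0]),(762,112,*rim[1]),(618,360,*rim[2]),(450,280,*rim[3]),(588,528,-62,-31,0),(432,450,-62,31,0)])}
p,r=fit(o,[480,-260,.5]);print("carton",p,np.degrees(p[2]));print(r)
for n in o: q,_=fit({n:o[n]},p);print(n,q)
rt=lambda a:[(x/4.4+98,y/4.4+125,*l) for x,y,*l in a]
rs=lambda a:[(x/4.2+228,y/4.2+100,*l) for x,y,*l in a]
o={"top":rt([(703,272,-45,-140,5),(768,265,-45,-180,5),(685,58,85,-140,5),(148,322,-45,180,5),(215,315,-45,140,5),(394,212,-42,0,200),(25,158,0,170,188),(745,95,0,-170,214)]),
"side":rs([(12,330,-45,180,5),(40,355,-45,140,5),(190,295,85,140,5),(298,568,-45,-140,5),(452,490,85,-140,5),(492,520,85,-180,5),(165,180,-42,0,200),(413,303,0,-170,188),(68,42,0,170,214)])}
p,r=fit(o,[620,130,.05]);print("rack",p,np.degrees(p[2]));print(r)
for n in o: q,_=fit({n:o[n]},p);print(n,q)
for nm,px in dict(hamHeadL=(233,385),hamHeadR=(283,402),handleEnd=(297,270),y1=(470,358),y2=(528,418),y3=(580,434)).items(): print(nm,ray("top",np.array(px)*.7,20))
for nm,px in dict(press1=(510,278),press2=(573,277),press3=(508,188)).items(): print(nm,ray("top",np.array(px)*.7,20))
E
```

```text
carton [ 484.07 -297.27    0.52] 29.71332754375876
[[ 2.03 -0.3 ]
 [ 1.75 -0.3 ]
 [ 1.12  0.85]
 [ 1.16 -0.72]
 [-0.64 -0.6 ]
 [-1.28 -1.45]
 [-0.45 -1.54]
 [-0.23 -1.86]
 [ 0.02  0.86]
 [ 0.46  0.2 ]]
top [ 483.7  -293.72    0.54]
side [ 483.77 -299.25    0.51]
rack [635.95 174.03   0.12] 6.668932081179638
[[ 0.32 -0.07]
 [ 1.25  0.25]
 [ 0.35 -0.92]
 [-0.22 -1.07]
 [ 0.43 -0.79]
 [ 1.17  0.49]
 [ 4.68  1.15]
 [ 0.99 -0.64]
 [-0.39 -1.74]
 [ 0.14 -1.57]
 [ 0.49 -0.72]
 [-2.   -1.8 ]
 [-0.38 -1.36]
 [ 0.43 -0.82]
 [-1.23 -0.46]
 [-2.44 -0.47]
 [-1.38 -1.25]]
top [635.41 176.     0.12]
side [635.11 168.08   0.13]
hamHeadL [392.38 253.31]
hamHeadR [366.27 166.79]
handleEnd [594.79 154.12]
y1 [ 450.57 -151.41]
y2 [ 350.35 -253.46]
y3 [ 325.1  -344.35]
press1 [ 593.33 -220.14]
press2 [ 599.06 -332.96]
press3 [ 757.38 -215.57]
```

```bash
cat >> h.py <<'E'
def mv(a,b,psi):
    "shares for world shift a->b with tool yaw psi (rad), tool down"
    d=np.subtract(b,a)/120.;c,s=np.cos(psi),np.sin(psi)
    return np.round([d[0]*c+d[1]*s,d[0]*s-d[1]*c,-d[2]],4)
E
python3 - <<'E'
from h import *
W=[(253.3,544,248.3),(360,300,250),(410,150,250),(480,-100,250),(504.9,-285.4,230)]
for a,b in zip(W,W[1:]): print(mv(a,b,2.7058))
E
```

```text
[-1.6644 -1.4679 -0.0142]
[-0.9054 -0.9573 -0.    ]
[-1.4082 -1.6424 -0.    ]
[-0.8403 -1.313   0.1667]
```

{"api": "apply_moves", "payload": {"steps": "-1 -0.83 -0.73 0 0;-1 -0.83 -0.73 0 0;-1 -0.83 -0.73 0 0;-1 -0.83 -0.73 0 0;-1 -0.83 -0.73 0 0"}}

```text
t: 0.52
tcp_pos: [307.6, 420.6, 248.3]
ee_rot: [-3.141, 0.0, 2.702]
ft_force: [-0.7, 0.4, -0.4]
finger_gap: 85.5
gripper_force: 0.0
```

{"api": "apply_moves", "payload": {"steps": "0 -0.83 -0.73 0 0;0 -0.83 -0.73 0 0;0 -0.83 -0.73 0 0;0 -0.83 -0.73 0 0;0 -0.83 -0.73 0 0"}}

```text
t: 0.93
tcp_pos: [360.8, 300.0, 248.3]
ee_rot: [3.141, 0.0, 2.703]
ft_force: [-0.3, 0.3, 0.6]
finger_gap: 42.6
gripper_force: 0.0
```

{"api": "apply_moves", "payload": {"steps": "0 -0.9 -0.96 0 0;0 -0.9 -0.96 0 0;0 -0.9 -0.96 0 0;0 -0.9 -0.96 0 0;0 -0.9 -0.96 0 0"}}

```text
t: 1.35
tcp_pos: [410.7, 148.3, 248.2]
ee_rot: [-3.141, 0.001, 2.702]
ft_force: [0.7, 0.3, 0.5]
finger_gap: 42.6
gripper_force: 0.0
```

{"api": "apply_moves", "payload": {"steps": "0.62 -0.7 -0.82 0 0;0.62 -0.7 -0.82 0 0;0.62 -0.7 -0.82 0 0;0.62 -0.7 -0.82 0 0;0.62 -0.7 -0.82 0 0"}}

```text
t: 1.77
tcp_pos: [444.5, 25.9, 248.0]
ee_rot: [3.141, -0.001, 2.703]
ft_force: [-0.1, 0.2, -0.7]
finger_gap: 16.0
gripper_force: 0.0
```

{"api": "apply_moves", "payload": {"steps": "0.62 -0.7 -0.82 0 0;0.62 -0.7 -0.82 0 0;0.62 -0.7 -0.82 0 0;0.62 -0.7 -0.82 0 0;0.62 -0.7 -0.82 0 0"}}

```text
t: 2.18
tcp_pos: [479.1, -97.9, 247.8]
ee_rot: [3.141, -0.001, 2.705]
ft_force: [-0.5, 0.3, -1.1]
finger_gap: 16.0
gripper_force: 0.0
```

{"api": "apply_moves", "payload": {"steps": "0.62 -0.42 -0.66 0.08 0;0.62 -0.42 -0.66 0.08 0;0.62 -0.42 -0.66 0.08 0;0.62 -0.42 -0.66 0.08 0;0.62 -0.42 -0.66 0.08 0"}}

```text
t: 2.6
tcp_pos: [491.0, -189.2, 238.6]
ee_rot: [3.141, -0.001, 2.707]
ft_force: [-0.3, -0.3, -1.2]
finger_gap: 16.4
gripper_force: 0.0
```

{"api": "apply_moves", "payload": {"steps": "0.62 -0.42 -0.65 0.07 0.098;0.62 -0.42 -0.65 0.07 0.098;0.62 -0.42 -0.65 0.07 0.098;0.62 -0.42 -0.65 0.07 0.098;0.62 -0.42 -0.65 0.07 0.098;0.62 -0.42 -0.65 0.07 0.098;0.62 -0.42 -0.65 0.07 0.098;0.62 -0.42 -0.65 0.07 0.098"}}

```text
t: 3.27
tcp_pos: [504.0, -281.8, 230.7]
ee_rot: [3.141, 0.0, 2.096]
ft_force: [-0.2, -0.0, -0.8]
finger_gap: 16.3
gripper_force: 0.0
```

```bash
cat > look.py <<'E'
import cv2,sys
from h import *
def look(name,tc,sc,w=80,h=110,k=5):
    out=[]
    for n,c in (("top",tc),("side",sc)):
        im=viewer.snapshot(n)[:,:,::-1].copy();cv2.imwrite(f"{name}_{n}.png",im)
        x,y=c;out.append(cv2.convertScaleAbs(cv2.resize(im[y:y+h,x:x+w],None,fx=k,fy=k,interpolation=cv2.INTER_CUBIC),alpha=1.4))
    cv2.imwrite(f"pics/{name}.png",np.hstack(out))
E
python3 - <<'E'
from look import *
look("l1",(352,190),(295,240),80,120)
p=telemetry.read_state()["tcp_pos"];tip=p-[0,0,17]
for n in C: print(n,proj(n,[p,tip]))
E
```

```text
side [[348.34499527 255.37141961]
 [347.22359461 262.89368389]]
top [[408.0353634  222.14436978]
 [405.42918968 222.98953127]]
```

View pics/l1.png

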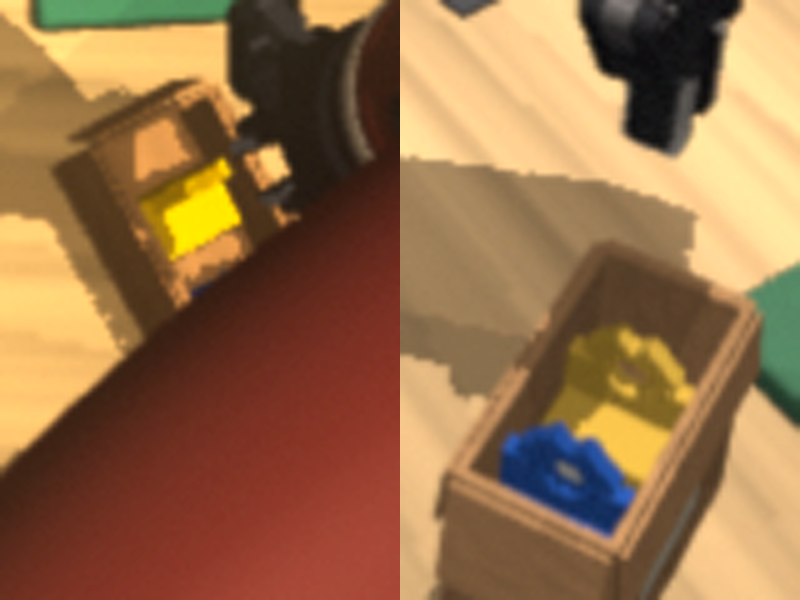

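Run:
```python
from h import *
np.set_printoptions(suppress=True,precision=1)
p=telemetry.read_state()["tcp_pos"];u=np.array([np.cos(.524),np.sin(.524),0]);v=np.array([-u[1],u[0],0])
# near finger tip corners
for a in (-8,-22):
  for b in (-11,11):
    q=proj("side",p-[0,0,17]+u*a+v*b)[0];print(a,b,q,(q-[295,240])*5+[400,0])
# tab top corners & carton rim per candidate pose
for P in ([484.07,-297.27,.519],[483.7,-293.7,.54],[483.8,-299.2,.51]):
  L=[(28,y,101) for y in (-14,14)]+[(20,y,101) for y in (-14,14)]+[(28,y,91) for y in (-24,24)]+[(-4,y,69) for y in(-24,24)]
  W=place(P,L);print(P);print("top",((proj("top",W)-[352,190])*5).round().tolist());print("side",((proj("side",W)-[295,240])*5+[400,0]).round().tolist())
```

```text
-8 -11 [351.5 268.2] [682.4 141.2]
-8 11 [339.2 263.4] [621.  116.8]
-22 -11 [348.1 273.5] [665.6 167.3]
-22 11 [335.7 268.5] [603.6 142.3]
[484.07, -297.27, 0.519]
top [[220.0, 165.0], [168.0, 194.0], [228.0, 181.0], [176.0, 209.0], [232.0, 158.0], [144.0, 206.0], [251.0, 221.0], [165.0, 269.0]]
side [[675.0, 353.0], [604.0, 322.0], [666.0, 368.0], [595.0, 336.0], [698.0, 383.0], [577.0, 329.0], [656.0, 484.0], [535.0, 427.0]]
[483.7, -293.7, 0.54]
top [[211.0, 166.0], [160.0, 195.0], [219.0, 181.0], [168.0, 210.0], [223.0, 158.0], [136.0, 208.0], [243.0, 221.0], [158.0, 270.0]]
side [[667.0, 346.0], [596.0, 315.0], [659.0, 361.0], [587.0, 330.0], [690.0, 375.0], [569.0, 323.0], [650.0, 477.0], [528.0, 422.0]]
[483.8, -299.2, 0.51]
top [[224.0, 166.0], [172.0, 194.0], [233.0, 181.0], [181.0, 209.0], [236.0, 159.0], [148.0, 206.0], [255.0, 222.0], [169.0, 269.0]]
side [[678.0, 358.0], [608.0, 326.0], [669.0, 373.0], [598.0, 340.0], [701.0, 388.0], [581.0, 333.0], [658.0, 489.0], [537.0, 431.0]]
```

{"api": "apply_moves", "payload": {"steps": "0.62 0 0 0.3 0;0.62 0 0 0.6 0;0.62 0 0 0.75 0;0.62 0 0 0.85 0;0.62 0 0 0.9 0;0.62 0 0 0.96 0;0.62 0 0 0.96 0"}}

```text
t: 3.95
tcp_pos: [503.5, -283.4, 115.0]
ee_rot: [3.141, 0.0, 2.091]
ft_force: [0.1, 1.0, 0.0]
finger_gap: 16.5
gripper_force: 0.0
```

{"api": "apply_moves", "payload": {"steps": "0.62 0 0 0.05 0;0.62 0 0 0.1 0;0.62 0 0 0.14 0;0.62 0 0 0.19 0;0.62 0 0 0.19 0"}}

```text
t: 4.37
tcp_pos: [502.9, -282.9, 90.9]
ee_rot: [-3.141, -0.002, 2.09]
ft_force: [-0.5, 0.0, -0.6]
finger_gap: 16.2
gripper_force: 0.0
```

No contact; close and lift a little to check.

{"api": "apply_moves", "payload": {"steps": "1 0 0 0 0;1 0 0 0 0;1 0 0 0 0;1 0 0 0 0;1 0 0 0 0;1 0 0 0 0"}}

```text
t: 4.87
tcp_pos: [503.5, -283.4, 92.4]
ee_rot: [3.141, 0.0, 2.09]
ft_force: [0.2, 0.1, -2.1]
finger_gap: 6.8
gripper_force: 58.9
```

{"api": "apply_moves", "payload": {"steps": "1 0 0 -0.05 0;1 0 0 -0.1 0;1 0 0 -0.2 0;1 0 0 -0.3 0;1 0 0 -0.3 0"}}

```text
t: 5.28
tcp_pos: [504.8, -284.6, 132.3]
ee_rot: [3.14, 0.005, 2.09]
ft_force: [-0.3, 0.0, -1.3]
finger_gap: 7.3
gripper_force: 59.0
```

Run:
```python
from h import *
print(mv((504,-283,0),(480,0,0),2.09))
```

```text
[ 2.1468  0.9965 -0.    ]
```

{"api": "apply_moves", "payload": {"steps": "1 0 0 -0.25 0;1 0 0 -0.5 0;1 0 0 -0.75 0;1 0 0 -0.95 0;1 0 0 -0.95 0;1 0 0 -0.95 0"}}

```text
t: 5.78
tcp_pos: [504.2, -284.1, 244.1]
ee_rot: [3.14, 0.003, 2.09]
ft_force: [-0.5, -0.3, -2.2]
finger_gap: 7.3
gripper_force: 59.1
```

{"api": "apply_moves", "payload": {"steps": "1 0.3 0.14 0 0;1 0.55 0.25 0 0;1 0.75 0.35 0 0;1 0.75 0.35 0 0"}}

```text
t: 6.12
tcp_pos: [494.4, -179.9, 240.9]
ee_rot: [-3.142, -0.003, 2.093]
ft_force: [-0.0, -0.3, -1.7]
finger_gap: 7.2
gripper_force: 59.0
```

{"api": "apply_moves", "payload": {"steps": "1 0.3 0.14 0 0;1 0.55 0.25 0 0;1 0.75 0.35 0 0;1 0.75 0.35 0 0"}}

```text
t: 6.45
tcp_pos: [486.1, -81.3, 241.0]
ee_rot: [-3.141, -0.003, 2.093]
ft_force: [0.1, 0.5, -2.6]
finger_gap: 6.8
gripper_force: 59.1
```

{"api": "apply_moves", "payload": {"steps": "1 0.3 0.14 0 0.02;1 0.5 0.25 0 0.04;1 0.65 0.3 0 0.06;1 0.65 0.3 0 0.064;1 0.65 0.3 0 0.064;1 0.65 0.3 0 0.064"}}

```text
t: 6.95
tcp_pos: [479.4, -0.1, 241.2]
ee_rot: [-3.14, -0.0, 1.69]
ft_force: [0.2, -0.2, -1.7]
finger_gap: 7.0
gripper_force: 59.2
```

{"api": "apply_moves", "payload": {"steps": "1 0 0 0.25 0;1 0 0 0.5 0;1 0 0 0.7 0;1 0 0 0.85 0;1 0 0 0.95 0;1 0 0 1 0;1 0 0 1 0"}}

```text
t: 7.53
tcp_pos: [479.0, -0.2, 121.1]
ee_rot: [-3.14, -0.001, 1.688]
ft_force: [-0.5, -0.8, -1.8]
finger_gap: 6.9
gripper_force: 59.1
```

{"api": "apply_moves", "payload": {"steps": "1 0 0 0.08 0;1 0 0 0.16 0;1 0 0 0.21 0;1 0 0 0.24 0;1 0 0 0.24 0"}}

```text
t: 7.95
tcp_pos: [479.1, 0.3, 92.6]
ee_rot: [-3.14, -0.001, 1.688]
ft_force: [0.0, -0.7, -1.8]
finger_gap: 6.8
gripper_force: 59.0
```

{"api": "apply_moves", "payload": {"steps": "1 0 0 0.01 0;1 0 0 0.02 0;1 0 0 0.02 0"}}

```text
t: 8.2
tcp_pos: [479.7, 0.2, 91.2]
ee_rot: [3.141, 0.0, 1.688]
ft_force: [-0.1, -0.2, -2.0]
finger_gap: 7.1
gripper_force: 59.0
```

{"api": "apply_moves", "payload": {"steps": "1 0 0 0.01 0;1 0 0 0.015 0;1 0 0 0.015 0"}}

```text
t: 8.45
tcp_pos: [479.6, 0.2, 89.3]
ee_rot: [3.142, -0.0, 1.688]
ft_force: [-0.4, -1.0, -3.0]
finger_gap: 7.0
gripper_force: 59.0
```

{"api": "apply_moves", "payload": {"steps": "1 0 0 0.008 0;1 0 0 0.015 0;1 0 0 0.015 0"}}

```text
t: 8.7
tcp_pos: [479.5, 0.2, 87.3]
ee_rot: [-3.141, -0.0, 1.688]
ft_force: [-0.2, 0.6, -2.4]
finger_gap: 7.1
gripper_force: 59.1
```

{"api": "apply_moves", "payload": {"steps": "1 0 0 0.008 0;1 0 0 0.008 0"}}

```text
t: 8.87
tcp_pos: [479.8, 0.1, 87.2]
ee_rot: [3.141, 0.0, 1.688]
ft_force: [-0.5, -0.2, 4.0]
finger_gap: 7.1
gripper_force: 60.0
```

{"api": "apply_moves", "payload": {"steps": "1 0 0 0.008 0;1 0 0 0.008 0"}}

```text
t: 9.03
tcp_pos: [480.0, 0.1, 87.2]
ee_rot: [3.14, 0.0, 1.688]
ft_force: [-4.5, 1.5, 12.8]
finger_gap: 7.0
gripper_force: 61.4
```

{"api": "apply_moves", "payload": {"steps": "0.7 0 0 0 0;0.6 0 0 0 0;0.5 0 0 0 0;0.5 0 0 0 0;0.5 0 0 -0.1 0;0.5 0 0 -0.3 0;0.5 0 0 -0.6 0;0.5 0 0 -0.9 0;0.5 0 0 -0.9 0"}}

```text
t: 9.78
tcp_pos: [482.3, -0.6, 201.6]
ee_rot: [3.133, 0.004, 1.688]
ft_force: [1.0, 0.2, 0.3]
finger_gap: 21.5
gripper_force: 0.0
```

{"api": "apply_moves", "payload": {"steps": "-0.7 0 0 0 -0.02;-0.7 0 0 0 -0.04;-0.7 0 0 0 -0.06;-0.7 0 0 0 -0.08;-0.7 0 0 0 -0.1;-0.7 0 0 0 -0.12;-0.7 0 0 0 -0.14;-0.7 0 0 0 -0.16;-0.7 0 0 0 -0.18;-0.7 0 0 0 -0.2;-0.7 0 0 0 -0.22;-0.7 0 0 0 -0.23"}}

```text
t: 10.78
tcp_pos: [479.6, 0.2, 194.4]
ee_rot: [-3.142, 0.001, 3.14]
ft_force: [0.0, 0.8, -0.5]
finger_gap: 72.8
gripper_force: 0.0
```

{"api": "apply_moves", "payload": {"steps": "-0.7 0 0 0 -0.01;-0.7 0 0 0 -0.02;-0.7 0 0 0 -0.02;-0.7 0 0 0 -0.02"}}

```text
t: 11.12
tcp_pos: [479.7, 0.1, 194.2]
ee_rot: [-3.141, 0.001, -3.026]
ft_force: [0.5, -1.3, -0.4]
finger_gap: 72.7
gripper_force: 0.0
```

Run:
```python
from look import *
s=telemetry.read_state();p=s["tcp_pos"];print(p,s["ee_rot"],s["finger_gap"])
t=proj("top",[468,-1,60])[0].astype(int);u=proj("side",[468,-1,60])[0].astype(int);print(t,u)
look("l2",tuple(t-[40,60]),tuple(u-[40,60]),80,120)
print(mv(p,(468,-1.3,p[2]),s["ee_rot"][2]))
b=(468,-1.3,.1164);L=[(16,-24,65),(16,24,65),(-16,24,65),(-16,-24,65),(16,-14,97),(16,14,97),(-16,-24,0),(16,-24,0),(-16,24,0)]
for n,c in (("top",t),("side",u)): print(n,((proj(n,place(b,L))-(c-[40,60]))*5+[400*(n=="side"),0]).round().tolist())
```

```text
[4.79677839e+02 1.32471530e-01 1.94190730e+02] [-3.14145297e+00  5.37873986e-04 -3.02639153e+00] 72.65195400141468
[268 240] [252 241]
[ 0.098  -0.0007 -0.    ]
top [[250.0, 265.0], [149.0, 274.0], [155.0, 341.0], [256.0, 333.0], [230.0, 262.0], [169.0, 267.0], [253.0, 339.0], [248.0, 275.0], [158.0, 347.0]]
side [[663.0, 310.0], [604.0, 254.0], [546.0, 280.0], [604.0, 337.0], [650.0, 243.0], [615.0, 211.0], [607.0, 443.0], [664.0, 414.0], [550.0, 384.0]]
```

View pics/l2.png

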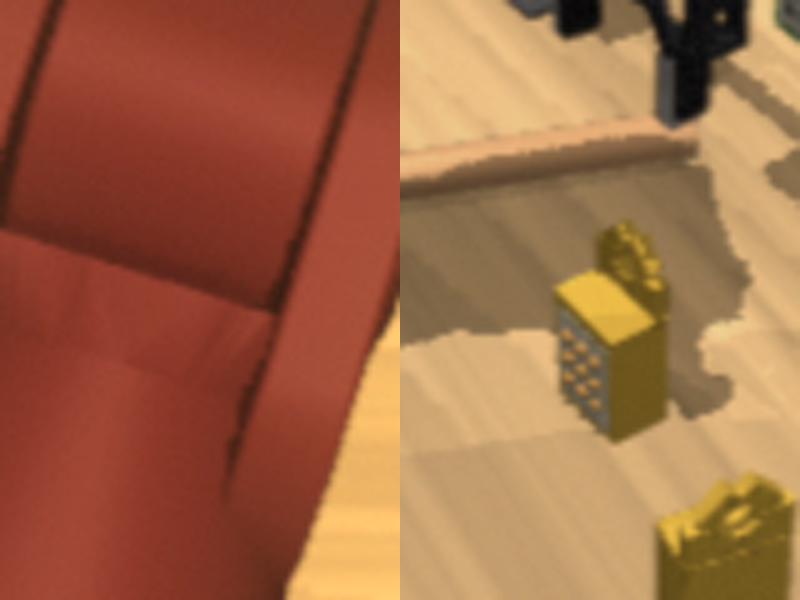

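{"api": "apply_moves", "payload": {"steps": "-0.7 0.1 0 0 0;-0.7 0.1 0 0.2 0;-0.7 0.1 0 0.4 0;-0.7 0.1 0 0.6 0;-0.7 0.1 0 0.8 0;-0.7 0.1 0 0.9 0;-0.7 0.1 0 0.9 0"}}

```text
t: 11.8
tcp_pos: [465.9, -0.7, 83.0]
ee_rot: [3.14, -0.004, -3.025]
ft_force: [-0.6, -0.1, -0.3]
finger_gap: 72.4
gripper_force: 0.0
```

{"api": "apply_moves", "payload": {"steps": "-0.7 0 0 0.1 0;-0.7 0 0 0.2 0;-0.7 0 0 0.25 0;-0.7 0 0 0.25 0;-0.4 0 0 0.25 0;-0.2 0 0 0.25 0;0 0 0 0.25 0;0 0 0 0.25 0;0 0 0 0.25 0;0.1 0 0 0.25 0;0.1 0 0 0.25 0;0.1 0 0 0.25 0"}}

```text
t: 12.8
tcp_pos: [468.4, -1.4, 56.5]
ee_rot: [-3.141, 0.002, -3.024]
ft_force: [0.5, 0.4, 6.5]
finger_gap: 47.4
gripper_force: 62.6
```

{"api": "apply_moves", "payload": {"steps": "1 0 0 -0.05 0;1 0 0 -0.2 0;1 0 0 -0.4 0;1 0 0 -0.6 0;1 0 0 -0.8 0;1 0 0 -0.96 0;1 0 0 -0.96 0;1 0 0 -0.96 0"}}

```text
t: 13.47
tcp_pos: [468.1, -1.4, 171.3]
ee_rot: [-3.141, 0.001, -3.025]
ft_force: [-0.0, 0.1, -3.3]
finger_gap: 46.6
gripper_force: 62.1
```

Run:
```python
from h import *
np.set_printoptions(suppress=True,precision=2)
s=telemetry.read_state();p=s["tcp_pos"];print(p,s["ee_rot"],s["ft_force"],s["finger_gap"])
rt=lambda a:[(x/4.4+98,y/4.4+125,*l) for x,y,*l in a]
rs=lambda a:[(x/4.2+228-1.4,y/4.2+100-1,*l) for x,y,*l in a]
o={"top":rt([(703,272,-45,-140,5),(768,265,-45,-180,5),(685,58,85,-140,5),(148,322,-45,180,5),(215,315,-45,140,5),(394,212,-42,0,200),(745,95,0,-170,214)]),
"side":rs([(12,330,-45,180,5),(40,355,-45,140,5),(190,295,85,140,5),(298,568,-45,-140,5),(452,490,85,-140,5),(492,520,85,-180,5),(165,180,-42,0,200),(413,303,0,-170,188),(68,42,0,170,214)])}
q,r=fit(o,[620,130,.05]);print("rack",q,np.degrees(q[2]));print(r)
for n in o: print(n,fit({n:o[n]},q)[0])
print("peg tip only",least_squares(lambda P:np.r_[(proj("top",[*P])-o["top"][5][:2]).ravel(),(proj("side",[*P])-o["side"][6][:2]).ravel()],[594,170,200]).x, place(q,[(-42,0,200)]))
w=place(q,[(-110,0,0)])[0];print(w,mv((p[0],p[1],0),w,s["ee_rot"][2]))
```

```text
[468.1   -1.38 171.34] [-3.14  0.   -3.02] [-0.01  0.12 -3.34] 46.57683758327375
rack [634.54 175.18   0.12] 7.083869869256318
[[-0.06  0.06]
 [ 0.86  0.27]
 [-0.38 -0.77]
 [-0.56 -0.03]
 [ 0.09  0.13]
 [ 0.73  1.12]
 [ 0.36 -0.58]
 [ 0.1  -0.62]
 [ 0.7  -0.48]
 [ 0.92  0.23]
 [-0.92 -0.97]
 [ 0.46 -0.69]
 [ 1.33 -0.2 ]
 [-0.48  0.52]
 [-1.43  0.28]
 [-1.01 -0.2 ]]
top [634.73 175.55   0.12]
side [634.13 173.88   0.13]
peg tip only [595.14 171.65 200.07] [[592.86 170.   200.  ]]
[525.38 161.61   0.  ] [-0.63  1.29 -0.  ]
```

{"api": "apply_moves", "payload": {"steps": "1 -0.15 0.3 0 0;1 -0.25 0.5 0 0;1 -0.32 0.65 0 0;1 -0.32 0.65 0 0"}}

```text
t: 13.8
tcp_pos: [496.2, 83.5, 168.6]
ee_rot: [3.14, -0.002, -3.022]
ft_force: [0.6, -0.5, -2.1]
finger_gap: 47.0
gripper_force: 62.6
```

{"api": "apply_moves", "payload": {"steps": "1 -0.15 0.3 0 0;1 -0.25 0.5 0 0;1 -0.32 0.65 0 0;1 -0.32 0.65 0 0;1 -0.32 0.65 0 0"}}

```text
t: 14.22
tcp_pos: [524.8, 163.0, 168.9]
ee_rot: [-3.142, -0.003, -3.023]
ft_force: [0.0, 0.1, -2.2]
finger_gap: 47.2
gripper_force: 62.9
```

Run:
```python
from look import *
s=telemetry.read_state();p=s["tcp_pos"];print(p,s["ee_rot"])
t=proj("top",[555,165,190])[0].astype(int);u=proj("side",[555,165,180])[0].astype(int);print(t,u)
look("l3",tuple(t-[40,60]),tuple(u-[40,60]),80,120)
b=(p[0],p[1],s["ee_rot"][2]+np.pi);z=p[2]-56.3
L=[(16,-24,65+z),(16,24,65+z),(-16,24,65+z),(-16,-24,65+z),(16,-14,97+z),(16,14,97+z),(-16,-24,z),(-16,24,z),(8,0,83+z)]
for n,c in (("top",t),("side",u)): print(n,((proj(n,np.r_[place(b,L),[[594,170.8,200]]])-(c-[40,60]))*5+[400*(n=="side"),0]).round().tolist())
```

```text
[524.75276985 163.03092805 168.90399606] [-3.14150975e+00 -2.98923502e-03 -3.02287367e+00]
[190 193] [252 153]
top [[263.0, 334.0], [149.0, 344.0], [154.0, 418.0], [268.0, 409.0], [227.0, 324.0], [158.0, 330.0], [289.0, 426.0], [183.0, 435.0], [200.0, 351.0], [190.0, 204.0]]
side [[605.0, 337.0], [551.0, 296.0], [495.0, 315.0], [549.0, 357.0], [592.0, 270.0], [560.0, 246.0], [553.0, 471.0], [502.0, 427.0], [563.0, 288.0], [668.0, 246.0]]
```

View pics/l3.png

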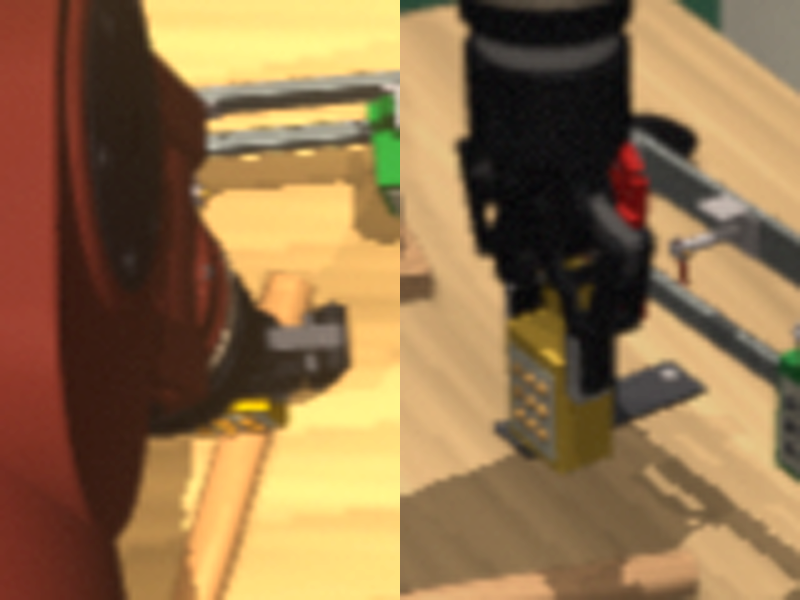

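{"api": "apply_moves", "payload": {"steps": "1 -0.1 0 -0.02 0;1 -0.2 0 -0.025 0;1 -0.3 0 -0.025 0;1 -0.35 0 -0.025 0;1 -0.35 0 -0.025 0;1 -0.35 0 -0.025 0;1 -0.35 0 -0.025 0"}}

```text
t: 14.9
tcp_pos: [566.8, 167.2, 173.6]
ee_rot: [3.142, -0.001, -3.025]
ft_force: [0.1, 0.4, -2.6]
finger_gap: 47.4
gripper_force: 62.9
```

Run:
```python
from look import *
s=telemetry.read_state();p=s["tcp_pos"];print(p,s["ee_rot"],s["ft_force"])
q=(634.54,175.18,.1236)
d=p[:2]-q[:2];print("rack",d@[np.cos(q[2]),np.sin(q[2])],d@[-np.sin(q[2]),np.cos(q[2])])
t=proj("top",[570,165,190])[0].astype(int);u=proj("side",[580,165,190])[0].astype(int);print(t,u)
look("l4",tuple(u-[30,40]),tuple(u-[30,40]),60,80,7)
import cv2
im=cv2.imread("l4_side.png");x,y=u-[50,36];cv2.imwrite("pics/l4.png",cv2.convertScaleAbs(cv2.resize(im[y:y+75,x:x+100],None,fx=8,fy=8,interpolation=cv2.INTER_CUBIC),alpha=1.6))
b=(p[0],p[1],s["ee_rot"][2]+np.pi);z=p[2]-56.3
L=[(-16,-24,z),(16,-24,z),(-16,24,z),(16,-24,65+z),(16,-14,97+z),(16,14,97+z),(12,0,83+z)]
print(((proj("side",np.r_[place(b,L),[[594,170.8,200]]])-[x,y])*8).round().tolist())
```

```text
[566.7823843  167.2090396  173.61092966] [ 3.14153520e+00 -7.24253964e-04 -3.02483089e+00] [ 0.09643244  0.4376761  -2.59286278]
rack -68.2234131872846 0.4433820492795624
[190 186] [261 148]
[[368.0, 546.0], [452.0, 514.0], [284.0, 478.0], [453.0, 335.0], [434.0, 228.0], [381.0, 192.0], [397.0, 254.0], [437.0, 241.0]]
```

View pics/l4.png

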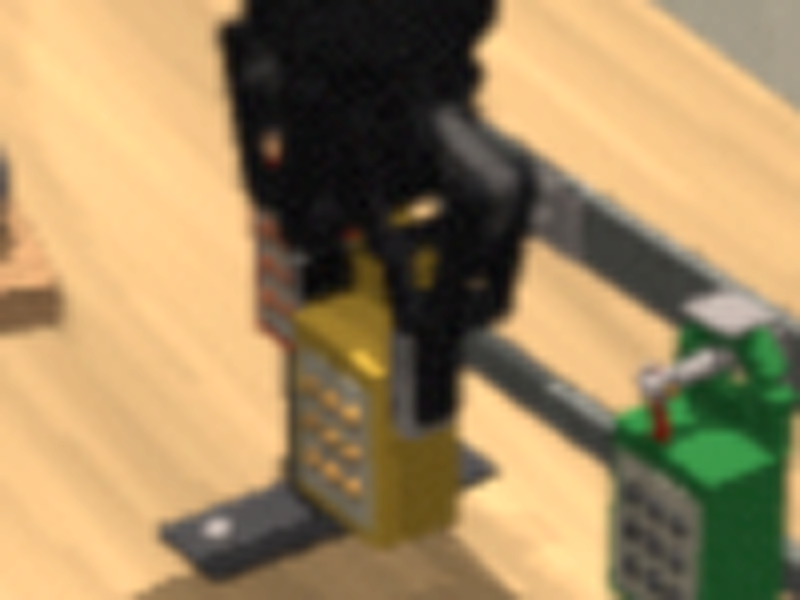

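{"api": "apply_moves", "payload": {"steps": "1 -0.03 0 0.008 0;1 -0.06 0 0.008 0;1 -0.09 0 0.008 0;1 -0.12 0 0.008 0;1 -0.14 0 0.008 0;1 -0.14 0 0.008 0"}}

```text
t: 15.5
tcp_pos: [584.6, 169.6, 172.7]
ee_rot: [3.142, 0.0, -3.024]
ft_force: [0.8, 0.0, -1.5]
finger_gap: 46.9
gripper_force: 62.9
```

{"api": "apply_moves", "payload": {"steps": "1 -0.02 0 0 0;1 -0.04 0 0 0;1 -0.06 0 0 0;1 -0.08 0 0 0;1 -0.08 0 0 0"}}

```text
t: 15.92
tcp_pos: [594.0, 170.7, 172.8]
ee_rot: [3.142, 0.0, -3.025]
ft_force: [0.3, -0.3, -1.8]
finger_gap: 47.6
gripper_force: 62.9
```

{"api": "apply_moves", "payload": {"steps": "1 -0.03 0 0 0;1 -0.06 0 0 0;1 -0.09 0 0 0;1 -0.12 0 0 0;1 -0.15 0 0 0;1 -0.15 0 0 0"}}

```text
t: 16.42
tcp_pos: [612.2, 172.8, 172.7]
ee_rot: [3.142, 0.0, -3.025]
ft_force: [0.1, 0.3, -1.9]
finger_gap: 47.0
gripper_force: 62.9
```

{"api": "apply_moves", "payload": {"steps": "1 -0.01 0 0 0;1 -0.02 0 0 0;1 -0.02 0 0 0"}}

```text
t: 16.67
tcp_pos: [614.0, 173.1, 172.8]
ee_rot: [3.142, 0.0, -3.024]
ft_force: [-0.3, 0.5, -1.7]
finger_gap: 46.9
gripper_force: 62.9
```

{"api": "apply_moves", "payload": {"steps": "1 -0.01 0 0 0;1 -0.015 0 0 0;1 -0.015 0 0 0"}}

```text
t: 16.92
tcp_pos: [615.7, 173.3, 172.9]
ee_rot: [3.141, 0.0, -3.024]
ft_force: [1.0, 0.5, -1.1]
finger_gap: 47.3
gripper_force: 62.9
```

{"api": "apply_moves", "payload": {"steps": "1 -0.01 0 0 0;1 -0.01 0 0 0"}}

```text
t: 17.08
tcp_pos: [615.8, 173.3, 172.8]
ee_rot: [-3.141, -0.002, -3.024]
ft_force: [-7.6, -1.0, 2.1]
finger_gap: 47.3
gripper_force: 63.4
```

{"api": "apply_moves", "payload": {"steps": "1 0.006 0 0.008 0;1 0.006 0 0.016 0;1 0.006 0 0.024 0;1 0.006 0 0.024 0"}}

```text
t: 17.42
tcp_pos: [615.8, 173.4, 169.7]
ee_rot: [3.141, -0.001, -3.024]
ft_force: [-5.2, 0.3, -0.5]
finger_gap: 47.1
gripper_force: 63.1
```

{"api": "apply_moves", "payload": {"steps": "1 0 0 0.006 0;1 0 0 0.012 0;1 0 0 0.012 0"}}

```text
t: 17.67
tcp_pos: [615.8, 173.4, 168.8]
ee_rot: [3.141, -0.001, -3.024]
ft_force: [-7.1, -0.8, 3.8]
finger_gap: 47.0
gripper_force: 63.5
```

{"api": "apply_moves", "payload": {"steps": "0 0 0 0 0;-0.15 0 0 0 0;-0.3 0 0 0 0;-0.4 0 0 0 0;-0.4 0 0 0 0;-0.4 0 0 0 0;-0.4 0 0 0 0"}}

```text
t: 18.25
tcp_pos: [616.3, 173.3, 168.6]
ee_rot: [3.142, 0.0, -3.025]
ft_force: [0.3, -0.0, 0.8]
finger_gap: 59.6
gripper_force: 0.0
```

{"api": "apply_moves", "payload": {"steps": "-0.4 0 0 -0.05 0;-0.4 0 0 -0.15 0;-0.4 0 0 -0.3 0;-0.4 0 0 -0.5 0;-0.4 0 0 -0.7 0;-0.4 0 0 -0.9 0;-0.4 0 0 -1 0;-0.4 0 0 -1 0"}}

```text
t: 18.92
tcp_pos: [617.4, 173.4, 293.6]
ee_rot: [-3.141, 0.007, -3.024]
ft_force: [-0.0, -0.1, 0.4]
finger_gap: 60.2
gripper_force: 0.0
```

Run:
```python
from look import *
import cv2
im=viewer.snapshot("side")[:,:,::-1];x,y=225,100
cv2.imwrite("pics/l5.png",cv2.convertScaleAbs(cv2.resize(im[y:y+100,x:x+130],None,fx=6,fy=6,interpolation=cv2.INTER_CUBIC),alpha=1.6))
print(telemetry.read_state()["tcp_pos"])
```

```text
[617.03859367 173.36041197 291.09606996]
```

View pics/l5.png

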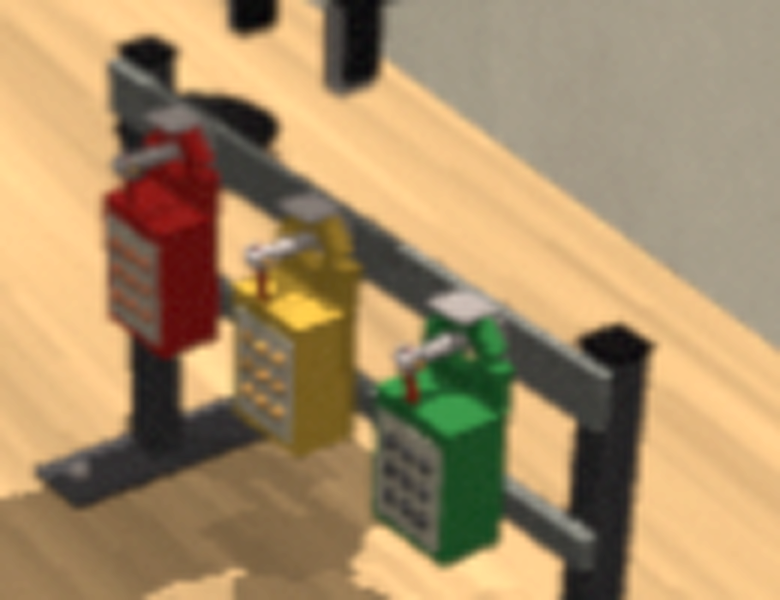

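The picture shows the yellow box hanging upright on the middle peg, label outwards. The red latch is down at about (262,285), in front of the tab, just like the green one. The robot is clear.

```bash
python3 -c "
from cell import job
print(job.sign_off())"
```

```text
the job is handed in; nothing more can be done
None
```

The yellow box is hanging on the middle peg, label outwards, with the red latch shut in front of its tab; the other boxes and the hammer were not touched, and the job was handed in at about 19 s (the sign-off gave no verdict).

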